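# Close and tuck the router's port cover

## Robot

A 7-joint arm with a two-finger parallel gripper is mounted at the origin on the work surface. World frame = base frame: x ahead of the robot, y to its left, z up, the work surface at z = 0. Lengths are in m, angles in rad, forces in N, time in s.
With the tool pointing down it reaches from about 0.4 to 0.875 m from the base axis. Payload 19.3 kg.
Tool frame: the origin (TCP) lies midway between the tips of the shut fingers; the grasp point (between the pads) lies 19 mm behind it; z points along the fingers, y is the line along which they close (so a half turn about z gives the same grasp; the last joint's range is limited). The gripper opens to 85 mm and grips with 20 to 120 N. Pads are 22 mm wide; open, the fingers measure 114 mm over their backs; the gripper's body (76 mm by 85 mm) begins 54 mm behind the grasp point. The pads swing forward as they close: fully open they stand 13 mm farther back than shut.
Start: joints at [-1.32, 0.521, -0.036, 1.599, 0.021, 1.021, -0.113], TCP at [0.197, 0.593, 0.231] pointing down, gripper open.
Joint ranges: [-2.91, 2.91], [-0.3, 2.13], [-1.5, 1.42], [0.17, 2.43], [-1.26, 4.41], [0.16, 1.93], [-2.52, 2.52]. Speed limits (rad/s): [1.89, 1.89, 2.39, 2.39, 3.01, 3.01, 3.01].

## Interface

Orientations are given as [roll, pitch, yaw] about the fixed x, y, z axes, in that order (R = Rz(yaw) Ry(pitch) Rx(roll)).
In Python, from workcell import telemetry, grab_frame, calibration, bot, outline_of, landmark_of gives the robot as it stands. The module is installed in compiled form; this text tells all that it offers.
- The arm moves only by the shell command python3 -m inch 'ROWS' [FORCE]. ROWS is JSON, a list of rows, each a list of 7 numbers: the shift along the tool's x, y, z in m, then the turn, a rotation vector about the tool's x, y, z in rad, then the closure, from 0 (fully open) to 1 (shut). A call has 1 to 5 rows; each row shifts and turns the commanded pose from where the row before left it, along the tool's axes as they then stand; what a row does not reach is not made up. A row lasts 1/10 s, in which the tool goes at most 50 mm and 8.59 degrees, less where a joint would pass 70% of its speed; a pose out of reach is approached as far as the arm can. A call is refused whole if a number of a shift passes 0.05 or a number of a turn 0.15, either way. A call with a gripper value outside its range is refused whole. The fingers move at their own pace and stop on an object; FORCE is the grip in N (left out, the last holds). Time passes only in rows, so rows that do not move let the fingers close. It gives the time, the measured TCP pose, the force, the opening and the grip force at its end, in the units of the state.
- telemetry.observe(): the state, without advancing time (a new reading comes with each control period).
- grab_frame(name): name is "scene" or "top"; returns the picture (420x560x3 uint8, red, green, blue); there is no depth.
- calibration(name): a dict with "fovy" (degrees; the focal length in pixels is half the picture's height over the tangent of half this angle, whatever the lens; pixels are square), "cx", "cy" (the principal point, pixels), "dist" ([k1, k2, p1, p2, k3] as OpenCV has them; the pictures are not rectified), "pose" (4x4, takes a point from camera to world coordinates). Camera axes: x right, y down, z forward; pixel columns grow to the right and rows downward; lengths in m; the calibration is good to about 2 mm. A picture is of the moment at which its call begins. calibration takes no time and is no camera call.
- bot.job_done(): hands the job in; it is judged then, once.
Trained networks look in the newest picture that a camera, given by its name, has taken for a name from the list of things; names that differ only in an ending like _2 or _b are one class to them, and where a whole thing is asked for, a point or a joint stands for the part that bears it (a point fixed in the world has none). Each returns a list of dicts, best first, with "score" (0 to 1); they miss things now and then, are a little off and sometimes report something else, mostly with a low value. They report only what shows in the picture. A call takes as long as a camera call.
- outline_of(label, camera): "region" (420x560 bool, what is visible of it) and "rect" ([left, top, right, bottom] in pixels, round what is visible of it).
- landmark_of(label, camera): "xy" ([column, row] in pixels: a listed point, or the origin of a listed thing).
The state is a dict: "clock": time; "qpos": joint angles; "qd": joint speeds; "joint_efforts": joint torques, N m; "position": TCP position; "tool_rot": TCP orientation; "force": force on the tool from outside, world axes, zero at the start; "moment": the same for the moment, N m; "grip_width": finger opening in m; "finger_force": force on a finger pad.
Only numpy, scipy, OpenCV 4.12 (cv2) and the standard library are available. Lean on these libraries where they do the work, as an engineer would, in place of code of your own. Each camera call takes 0.05 s, during which the arm holds its last target. There are 200 camera calls.

## Task

The white cover of the black router stands open over its orange port field. Without gripping or lifting anything, push the cover over with the fingertips until it lies flat, keep it pressed down against its spring, push it along so that its free edge slides fully under the blue retaining lip, and let go so that the lip alone keeps it shut. Do it gently: do not shove the router across the desk, and leave the cup, the power adapter and the blue coupler where they stand.

Things in the scene. Friction and masses are not known exactly. Their poses are not given: they have to be found in the camera images.
- router: Black router, about 0.9 kg, loose on rubber feet, 150 (x) x 250 (y) mm, deck top z 24 mm. Origin: centre of underside, z up; x from the cover's hinge to the blue lip (about away from the robot), y along the hinge. Shoulders at |y| 63-119 mm reach z 34; hinge ears at x -50, |y| 52-62 reach z 40. Two 130 mm antennas rise from x -58, y +/-131 mm, leaning 40 deg outward.
- hinge_axis (a point): Middle of the cover's hinge axis, on the router at x = -50, y = 0, z = 32 mm in the router's frame. The axis runs along the router's y.
- cover (a joint): White cover's hinge, rad. 0: flat over the ports (hard stop); 1.57: upright; stop at 1.8. Folds from upright towards the router's +x. Weak spring (0.055 N m/rad, neutral at 1.55) with a little friction: let go when flat and not tucked, it springs up to about 0.9 rad. About 2 N at 40 mm from the hinge keeps it flat. Tucked and let go, it rises to about 0.04 against the lip.
- panel (a joint): How far the white panel has been slid along its own plane away from the hinge, m: 0 drawn back, 0.018 fully out (hard stop). About 1 N of friction; stays where left. Goes under the lip only while the cover is flat. At 0 the closed panel's edge lies 8 mm short of point lip (3 mm short of its nose); slid out before it is flat, the edge lands on top of the lip.
- panel_edge (a point): Middle of the panel's free edge, on its outer face (the upper face when closed). The panel is 92 mm wide (along y) and 3 mm thick, from 8 to 90 mm from the hinge axis when drawn back; closed, its outer face is 35 mm above the desk (3 mm above the hinge axis).
- ridge (a point): On the panel's outer face, middle of the foot of the hinge-side wall of the grey finger ridge, 62 mm from the hinge axis when drawn back. The ridge is 70 mm long (along y), 5 mm thick and stands 6 mm above the face. A fingertip on its hinge side can press the panel down and push it to the lip; the flat space on that side is 54 mm long.
- lip (a point): Middle of the lower front edge of the blue retaining lip, on the router at x = 48, z = 38.5 mm. The lip is 80 mm wide, overhangs 15.5 mm towards the hinge, its top is at z = 42.5 mm and a small upturned nose before it (to x = 43 mm) reaches z = 45 mm. The flat panel's face passes 3.5 mm below it.
- cup: White mug, 76 mm wide, 75 mm high, origin at the centre of its underside. Not to be moved.
- adapter: Black power adapter block, 69 x 40 x 32 mm, origin under the centre of its black part. Not to be moved.
- coupler: Small blue cable coupler, 22 x 36 x 22 mm, origin under its centre. Not to be moved.

How it is judged:
At the end, for the whole second after the job is handed in: Cover within 0.08 rad of flat, panel slid out at least 14 of its 18 mm with its edge under the lip, held by the lip alone; router upright, at rest and within 25 mm of where it stood; cup, adapter and coupler within 20 mm of where they stood (value of joint cover below 0.08 rad and value of joint panel above 0.014 m and z of panel_edge in the frame of lip below 0.002 m and distance of router from where it was at the start of the episode below 0.025 m and angle between router's own z axis and vertical below 0.05 rad and linear speed of router below 0.02 m/s and distance of each of cup, adapter, coupler from where it was at the start of the episode below 0.02 m); the robot touches nothing.
It fails at once if the router is lifted or shoved (over 15 mm up or 40 mm away) (height (world z) of router above 0.015 m or distance of router from where it was at the start of the episode above 0.04 m).
It fails at once if a bystander is moved or lifted (over 30 mm) (distance of any of cup, adapter, coupler from where it was at the start of the episode above 0.03 m).
It fails at once if the cover is pressed or squeezed with more than 38 N (contact force between the fingers and cover above 38 N).
It also fails if it takes over 40 s, if anything falls off the work surface, if the arm or the gripper's body presses on something with over 40 N, if the wrist force passes 120 N, or if a joint passes its speed limit or range.

## Working session

There is one attempt and no reset: what is moved stays moved. The work goes in short steps, Python scripts to look and compute and a shell command to move; the robot and the scene stay as the last step left them, time stands still between calls to the robot, and variables do not carry over. Pictures are saved under pics/ and viewed, at most 10 in all, crops included, and the job is handed in when it is done.

```bash
mkdir -p pics; cat > h.py <<'E'
import numpy as np,cv2
from workcell import telemetry, grab_frame, calibration, bot, outline_of, landmark_of
def cam(n):
    c=calibration(n);f=210/np.tan(np.radians(c['fovy'])/2)
    return np.array([[f,0,c['cx']],[0,f,c['cy']],[0,0,1]]),np.array(c['dist'],float),np.array(c['pose'])
def ray(n,xy):
    K,d,P=cam(n);u=cv2.undistortPoints(np.array([[xy]],float),K,d)[0,0]
    return P[:3,3],P[:3,:3]@np.array([u[0],u[1],1])
def atz(n,xy,z):
    o,v=ray(n,xy);return o+v*(z-o[2])/v[2]
def tri(a,b):
    o1,v1=ray('scene',a);o2,v2=ray('top',b)
    s=np.linalg.lstsq(np.c_[v1,-v2],o2-o1,rcond=None)[0]
    p,q=o1+s[0]*v1,o2+s[1]*v2;return (p+q)/2,np.linalg.norm(p-q)
def save(n,f):
    cv2.imwrite('pics/'+f,grab_frame(n)[:,:,::-1])
E
python3 - <<'E'
from h import *
np.set_printoptions(precision=4,suppress=True)
a=grab_frame('scene');b=grab_frame('top')
cv2.imwrite('pics/a.png',a[:,:,::-1]);cv2.imwrite('pics/b.png',b[:,:,::-1])
Z=dict(router=0,hinge_axis=.032,lip=.0385,cup=0,adapter=0,coupler=0)
for l in ['router','hinge_axis','panel_edge','ridge','lip','cup','adapter','coupler']:
    D={}
    for c in ['scene','top']:
        r=landmark_of(l,c)
        if r:
            D[c]=r[0]['xy'];print(l,c,np.round(r[0]['xy'],1),round(r[0]['score'],2),atz(c,r[0]['xy'],Z[l]) if l in Z else '')
    if len(D)==2: print('   tri',*tri(D['scene'],D['top']))
s=telemetry.observe();print(s['position'],s['tool_rot'],s['force'],s['clock'])
for c in['scene','top']:print(cam(c)[2])
E
```

```text
router scene [222.7 281.1] 0.82 [ 0.6083 -0.0753  0.    ]
router top [350.2 210.7] 0.67 [ 0.5937 -0.0662  0.    ]
   tri [ 0.5951 -0.0683 -0.0181] 0.0019353037528837332
hinge_axis scene [225.2 247. ] 0.88 [ 0.5631 -0.0323  0.032 ]
hinge_axis top [337.3 225.9] 0.78 [ 0.5599 -0.035   0.032 ]
   tri [ 0.5611 -0.0334  0.0313] 0.004076161545702413
panel_edge scene [219.  216.9] 0.75 
panel_edge top [350.  221.6] 0.78 
   tri [ 0.5686 -0.0448  0.1281] 0.0030430999994527455
ridge scene [218.  226.5] 0.71 
ridge top [341.7 223.9] 0.87 
   tri [ 0.5612 -0.0386  0.0931] 0.007398495834194425
lip scene [218.  278.1] 0.58 [ 0.6232 -0.0941  0.0385]
lip top [363.9 189.7] 0.63 [ 0.6363 -0.0876  0.0385]
   tri [ 0.6318 -0.0917  0.0445] 0.01301873614128596
cup scene [333.1 275.6] 0.74 [0.7434 0.0997 0.    ]
cup top [275.3 138.8] 0.6 [0.7466 0.1001 0.    ]
   tri [0.7452 0.0992 0.0023] 0.002400065835355274
adapter scene [112.1 292.9] 0.75 [ 0.4904 -0.2536  0.    ]
adapter top [435.3 265.9] 0.88 [ 0.4797 -0.2522  0.    ]
   tri [ 0.4803 -0.2536 -0.0095] 0.004738139781264568
coupler scene [233.6 330.3] 0.79 [ 0.7115 -0.128   0.    ]
coupler top [380.2 159.2] 0.64 [ 0.7075 -0.1292  0.    ]
   tri [ 0.709  -0.1284 -0.0025] 0.003401111808036285
[0.1971 0.5931 0.2313] [ 3.1416 -0.      2.8208] [ 0.6757 -0.3336 -0.4103] 0.9
[[ 0.6628  0.5082 -0.55    1.1018]
 [ 0.7488 -0.4451  0.4911 -0.3811]
 [ 0.0048 -0.7373 -0.6755  0.7154]
 [ 0.      0.      0.      1.    ]]
[[ 0.0281 -0.9987  0.042   0.5528]
 [-0.9994 -0.0272  0.0234  0.0745]
 [-0.0222 -0.0426 -0.9988  0.892 ]
 [ 0.      0.      0.      1.    ]]
```

View pics/a.png

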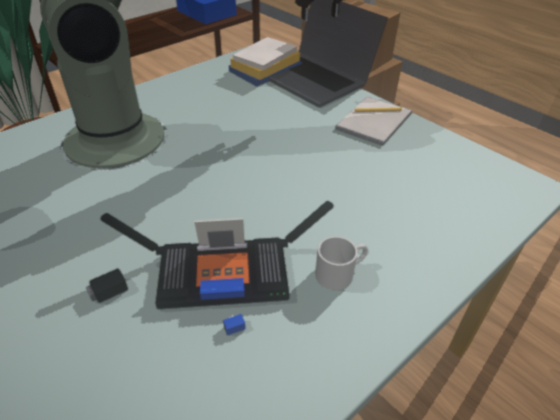

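View pics/b.png

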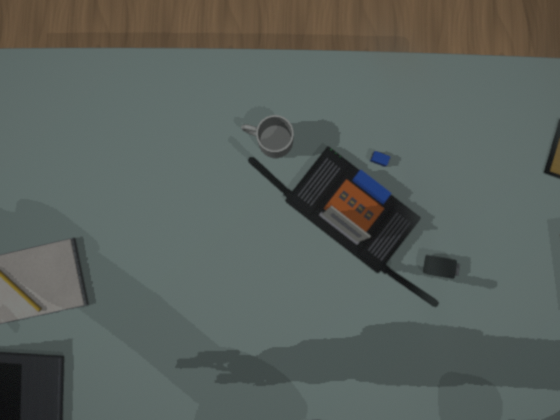

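The scene view shows the cover standing upright at about (220,233), with the lip at (222,289). The cup is at (336,262), the coupler at (234,324) and the adapter at (108,285). In the top view the hinge edge runs from (290,200) to (381,270), so router yaw is about -37.5°. I'll shut and align the gripper, then move to a point behind the cover.

```bash

python3 -m inch '[[0,0,0,0,0,0.11,1],[0,0,0,0,0,0.11,1],[0,0,0,0,0,0.11,1],[-0.04,-0.018,0,0,0,0,1],[-0.04,-0.018,0,0,0,0,1]]'
python3 -m inch '[[-0.04,-0.018,0,0,0,0,1],[-0.04,-0.018,0,0,0,0,1],[-0.04,-0.018,0,0,0,0,1],[-0.04,-0.018,0,0,0,0,1],[-0.04,-0.018,0,0,0,0,1]]'
python3 -m inch '[[-0.04,-0.018,0,0,0,0,1],[-0.04,-0.018,0,0,0,0,1],[-0.04,-0.018,0,0,0,0,1],[-0.04,-0.018,0,0,0,0,1],[-0.04,-0.018,0,0,0,0,1]]'
cat >> h.py <<'E'
YAW=np.radians(-37.5);H=np.array([.561,-.034,0])
def where():
    from scipy.spatial.transform import Rotation as R
    s=telemetry.observe();p=np.array(s['position'])-H;c,n=np.cos(YAW),np.sin(YAW)
    X=R.from_euler('xyz',s['tool_rot']).as_matrix()
    Q=np.array([[c,n,0],[-n,c,0],[0,0,1]])
    print('t',s['clock'],'u,v,z mm',np.round(Q@p*1000,1),'tool in router\n',np.round(Q@X,3),'F',np.round(Q@np.array(s['force']),2),'grip',s['grip_width'])
E
python3 - <<'E'
from h import *
where()
b=grab_frame('top');r=outline_of('router','top')[0]
cn,_=cv2.findContours(r['region'].astype('uint8'),0,2);cn=max(cn,key=cv2.contourArea)
c=outline_of('cover','top')
if c: print('cover',c[0]['rect'],c[0]['score'])
for l in['hinge_axis','lip','panel_edge','ridge']:
    q=landmark_of(l,'top');print(l,[(np.round(k['xy'],1),round(k['score'],2)) for k in q[:1]], atz('top',q[0]['xy'],{'hinge_axis':.032,'lip':.0385}.get(l,.1)) if q else '')
cv2.imwrite('pics/c.png',cv2.resize(b[100:310,220:500,::-1],(784,588),interpolation=2))
E
```

```text
clock: 1.4
position: [0.2387, 0.5153, 0.2308]
tool_rot: [-3.141, 0.0, 2.492]
force: [1.4, 0.4, 0.2]
grip_width: 0.0129
finger_force: 0.0
clock: 1.9
position: [0.3441, 0.3216, 0.2315]
tool_rot: [3.141, -0.0, 2.491]
force: [1.8, 0.3, -0.3]
grip_width: 0.0002
finger_force: 0.0
clock: 2.4
position: [0.4488, 0.1288, 0.2316]
tool_rot: [3.141, 0.0, 2.491]
force: [1.0, 0.8, -0.4]
grip_width: -0.0002
finger_force: 0.0
t 2.4 u,v,z mm [-188.2   60.9  231.6] tool in router
 [[-1.    -0.004  0.   ]
 [-0.004  1.     0.001]
 [-0.     0.001 -1.   ]] F [ 0.29  1.29 -0.44] grip -0.0002293782593054208
cover [318.3, 210.3, 369.0, 244.0] 0.66
hinge_axis [(array([338.3, 226.8]), 0.89)] [ 0.55803776 -0.03708068  0.032     ]
lip [(array([366.6, 187.8]), 0.94)] [ 0.64037164 -0.09312329  0.0385    ]
panel_edge [(array([351.5, 220.8]), 0.8)] [ 0.56980887 -0.05328235  0.1       ]
ridge [(array([342.8, 223.2]), 0.75)] [ 0.56475411 -0.03671887  0.1       ]
```

View pics/c.png

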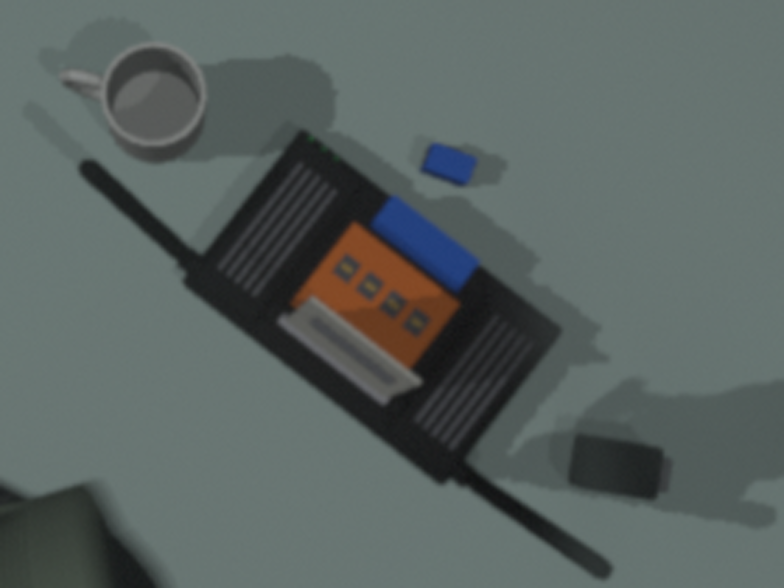

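The crop shows the cover upright at about (350,350), the lip along (383,210)–(478,280), and the arm well clear of everything. Router yaw refines to about -36°.

```bash
sed -i 's/-37.5);H=np.array(\[.561,-.034/-36.2);H=np.array([.560,-.034/' h.py
python3 -m inch '[[-0.036,-0.015,0,0,0,-0.02,1],[-0.036,-0.015,0,0,0,0,1],[-0.036,-0.015,0,0,0,0,1],[-0.036,-0.015,0,0,0,0,1],[0,0,0,0,0,0,1]]' >/dev/null
python3 -m inch '[[0,0,0.04,0,0,0,1],[0,0,0.04,0,0,0,1],[0,0,0.04,0,0,0,1],[0,0,0.03,0,0,0,1],[0,0,0,0,0,0,1]]'
python3 -c "
from h import *
where()
save('scene','d.png')
r={}
for l in ['hinge_axis','panel_edge','ridge','lip']:
  q=landmark_of(l,'scene');print(l,[(np.round(k['xy'],1),round(k['score'],2)) for k in q[:1]])
b=cv2.imread('pics/d.png');cv2.imwrite('pics/d2.png',cv2.resize(b[140:320,100:340],(800,600),interpolation=2))
"
```

```text
clock: 3.75
position: [0.5261, -0.002, 0.0783]
tool_rot: [-3.138, -0.005, 2.513]
force: [-0.9, -0.1, 1.0]
grip_width: -0.0002
finger_force: 0.0
t 3.75 u,v,z mm [-46.2   5.8  78.3] tool in router
 [[-1.    -0.003 -0.004]
 [-0.003  1.    -0.004]
 [ 0.005 -0.004 -1.   ]] F [-0.67 -0.58  0.96] grip -0.00016523407301874247
hinge_axis []
panel_edge [(array([217.1, 216.9]), 0.72)]
ridge [(array([219.8, 229.3]), 0.8)]
lip [(array([218.7, 279.4]), 0.56)]
```

View pics/d2.png

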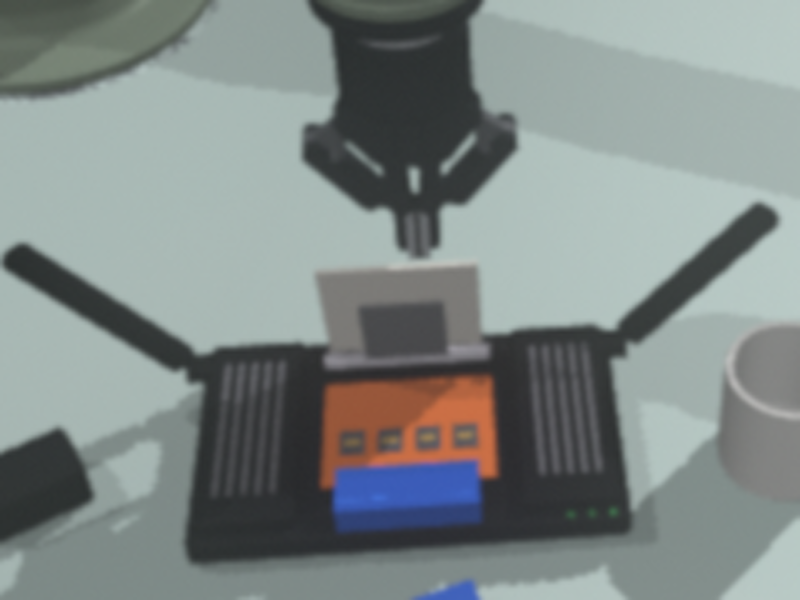

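The gripper is behind the cover, with its fingertip slightly right of the panel centre ((417,250) against 400). I'll shift it -5 mm sideways and push forward gently.

```bash

python3 -m inch '[[-0.01,-0.005,0.003,0,0,0,1],[-0.01,0,0,0,0,0,1],[-0.01,0,0,0,0,0,1],[-0.005,0,0,0,0,0,1],[-0.005,0,0,0,0,0,1]]'
python3 -m inch '[[-0.005,0,0,0,0,0,1],[-0.005,0,0,0,0,0,1],[-0.005,0,0,0,0,0,1],[-0.005,0,0,0,0,0,1],[-0.005,0,0,0,0,0,1]]'
python3 -c "
from h import *
where()
grab_frame('scene');grab_frame('top')
for l in ['panel_edge','ridge','hinge_axis']:
  a=landmark_of(l,'scene');b=landmark_of(l,'top')
  if a and b:
    p,e=tri(a[0]['xy'],b[0]['xy']);d=p-H;print(l,np.round([d[:2]@[np.cos(YAW),np.sin(YAW)]*1000,p[2]*1000,e*1000],1))
"
```

```text
clock: 4.5
position: [0.558, -0.0315, 0.0782]
tool_rot: [-3.141, -0.0, 2.51]
force: [-0.4, -0.1, -0.4]
grip_width: -0.0001
finger_force: 0.3
clock: 5.0
position: [0.5781, -0.0459, 0.0783]
tool_rot: [-3.142, -0.0, 2.511]
force: [-1.4, 1.2, -0.4]
grip_width: 0.0001
finger_force: 0.6
t 5.0 u,v,z mm [21.6  1.1 78.3] tool in router
 [[-1.    -0.001 -0.   ]
 [-0.001  1.    -0.   ]
 [ 0.    -0.    -1.   ]] F [-1.88  0.12 -0.41] grip 5.5828459599259104e-05
hinge_axis [-1.1 32.3  4.2]
```

```bash

python3 -m inch '[[-0.0025,0,0.0045,0,0,0,1],[-0.0025,0,0.0045,0,0,0,1],[-0.0018,0,0.0045,0,0,0,1],[-0.0017,0,0.0045,0,0,0,1],[0,0,0,0,0,0,1]]'
python3 -c "
from h import *
where()
save('scene','e.png')
b=cv2.imread('pics/e.png');cv2.imwrite('pics/e2.png',cv2.resize(b[180:320,140:320],(770,600),interpolation=2))
"
```

```text
clock: 5.9
position: [0.5845, -0.0509, 0.0595]
tool_rot: [-3.141, -0.001, 2.511]
force: [-0.8, 0.6, 0.6]
grip_width: -0.0001
finger_force: 0.1
t 5.9 u,v,z mm [29.8  0.8 59.5] tool in router
 [[-1.    -0.001 -0.001]
 [-0.001  1.    -0.001]
 [ 0.001 -0.001 -1.   ]] F [-0.99  0.07  0.61] grip -0.00013633263246111004
```

View pics/e2.png

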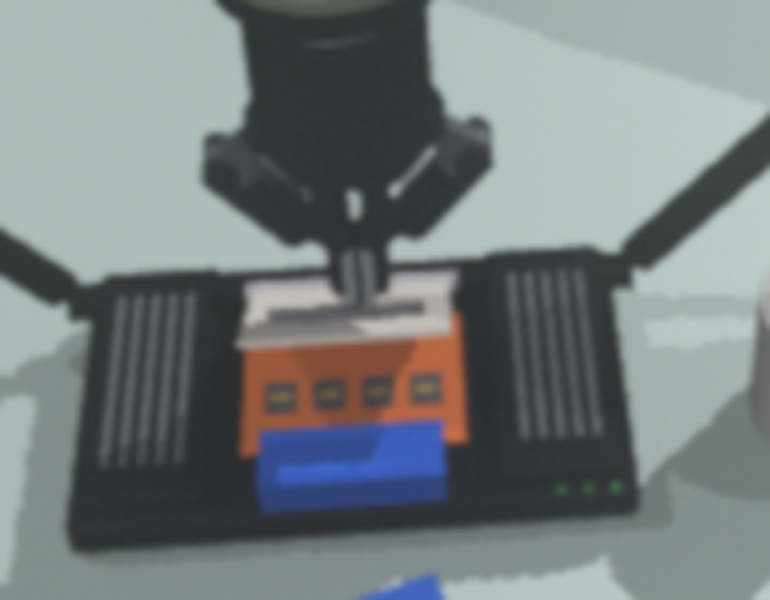

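The cover is about half folded, with the fingertip at (358,300) just on the hinge side of the ridge (270–425, 312). Next I'll carry on down the arc.

```bash

python3 -m inch '[[-0.0012,0,0.0042,0,0,0,1],[-0.0012,0,0.0042,0,0,0,1],[-0.001,0,0.004,0,0,0,1],[-0.001,0,0.004,0,0,0,1],[0,0,0,0,0,0,1]]'
python3 -m inch '[[0,0,0.002,0,0,0,1],[0,0,0.002,0,0,0,1],[0,0,0.001,0,0,0,1],[0,0,0.001,0,0,0,1],[0,0,0,0,0,0,1]]'
python3 -c "
from h import *
where()
save('scene','f.png')
b=cv2.imread('pics/f.png');cv2.imwrite('pics/f2.png',cv2.resize(b[180:320,140:320],(770,600),interpolation=2))
"
```

```text
clock: 6.45
position: [0.5882, -0.0534, 0.0433]
tool_rot: [-3.141, -0.0, 2.511]
force: [0.1, 0.8, 1.4]
grip_width: -0.0005
finger_force: 0.3
clock: 6.95
position: [0.5883, -0.0533, 0.0379]
tool_rot: [3.142, 0.0, 2.511]
force: [0.3, -1.5, 0.7]
grip_width: 0.0001
finger_force: 0.6
t 6.95 u,v,z mm [34.2  1.1 37.9] tool in router
 [[-1.    -0.001  0.   ]
 [-0.001  1.     0.   ]
 [-0.     0.    -1.   ]] F [ 1.15 -1.07  0.7 ] grip 0.0001235645454589355
```

View pics/f2.png

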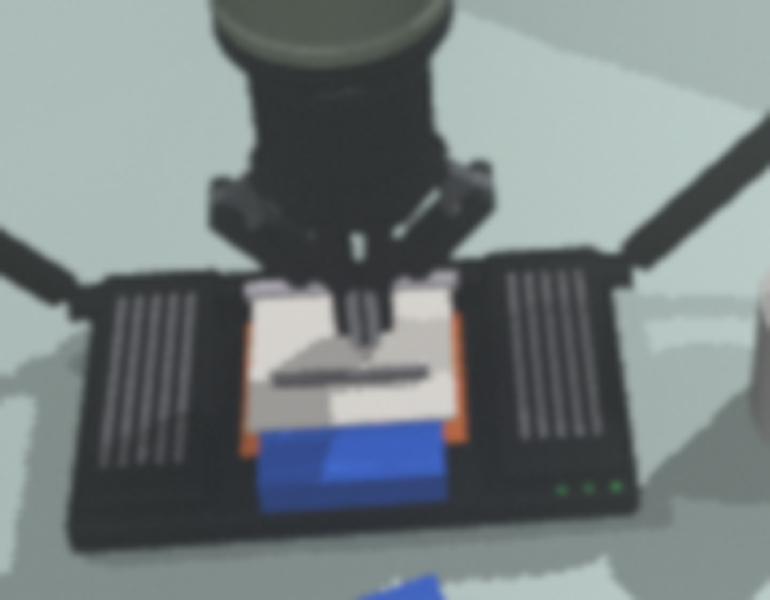

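The cover is nearly flat. Its edge sits just before the lip at about (350,428), with the tip at (365,345) and the ridge at y≈376. I'll press down in small steps until it meets the stop.

```bash
for i in 1; do
python3 -m inch '[[0,0,0.001,0,0,0,1],[0,0,0.001,0,0,0,1],[0,0,0.001,0,0,0,1],[0,0,0,0,0,0,1]]'
python3 -m inch '[[0,0,0.001,0,0,0,1],[0,0,0.0005,0,0,0,1],[0,0,0,0,0,0,1]]'; done
python3 -c "
from h import *
where()"
```

```text
clock: 7.4
position: [0.5884, -0.0534, 0.0349]
tool_rot: [3.142, 0.0, 2.511]
force: [1.3, -1.1, 3.4]
grip_width: -0.0001
finger_force: 2.0
clock: 7.7
position: [0.5887, -0.0535, 0.0341]
tool_rot: [3.141, 0.001, 2.511]
force: [-1.5, -1.1, 17.0]
grip_width: 0.0001
finger_force: 8.4
t 7.7 u,v,z mm [34.6  1.2 34.1] tool in router
 [[-1.    -0.001  0.001]
 [-0.001  1.     0.   ]
 [-0.001  0.    -1.   ]] F [-0.58 -1.74 17.05] grip 0.00012760306475619024
```

The cover is flat at the stop. I'll ease the pressure slightly and slide toward the lip.

```bash

python3 -m inch '[[0,0,-0.0004,0,0,0,1],[-0.003,0,0,0,0,0,1],[-0.003,0,0,0,0,0,1],[-0.003,0,0,0,0,0,1],[0,0,0,0,0,0,1]]'
python3 -m inch '[[-0.003,0,0,0,0,0,1],[-0.003,0,0,0,0,0,1],[0,0,0,0,0,0,1]]'
python3 -c "
from h import *
where()
save('scene','g.png')
b=cv2.imread('pics/g.png');cv2.imwrite('pics/g2.png',cv2.resize(b[180:320,140:320],(770,600),interpolation=2))
"
```

```text
clock: 8.2
position: [0.5961, -0.059, 0.0343]
tool_rot: [3.141, 0.001, 2.51]
force: [0.8, -1.6, 11.5]
grip_width: -0.0005
finger_force: 5.9
clock: 8.5
position: [0.6009, -0.0625, 0.0343]
tool_rot: [3.141, 0.001, 2.51]
force: [-0.5, -2.1, 10.4]
grip_width: 0.0002
finger_force: 5.5
t 8.5 u,v,z mm [49.8  1.1 34.3] tool in router
 [[-1.    -0.001  0.001]
 [-0.001  1.     0.   ]
 [-0.001  0.    -1.   ]] F [ 0.85 -1.98 10.44] grip 0.00018761859399977116
```

View pics/g2.png

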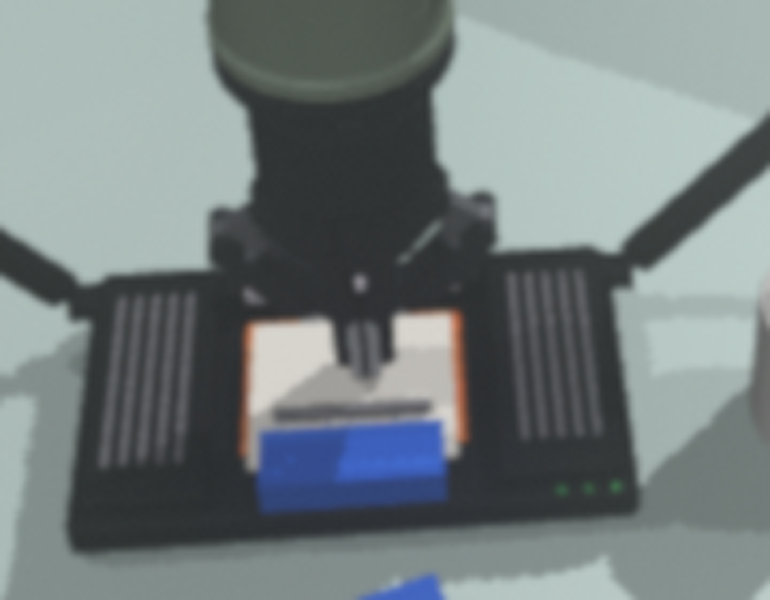

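The panel rides along with the fingertip: the ridge has moved from y≈376 to 408, and the edge is already passing under the lip. I'll continue to the end stop.

```bash

python3 -m inch '[[-0.002,0,0,0,0,0,1],[-0.002,0,0,0,0,0,1],[-0.002,0,0,0,0,0,1],[0,0,0,0,0,0,1]]'
python3 -m inch '[[-0.002,0,0,0,0,0,1],[-0.002,0,0,0,0,0,1],[0,0,0,0,0,0,1]]'
python3 -c "
from h import *
where()
grab_frame('top')
print([atz('top',landmark_of(l,'top')[0]['xy'],z) for l,z in (('lip',.0385),('router',0),('ridge',.035)) if landmark_of(l,'top')])"
```

```text
clock: 8.95
position: [0.6043, -0.0649, 0.0339]
tool_rot: [-3.141, -0.003, 2.511]
force: [-6.9, 3.4, 13.3]
grip_width: 0.0002
finger_force: 6.8
clock: 9.25
position: [0.6076, -0.0671, 0.0338]
tool_rot: [-3.141, -0.003, 2.511]
force: [-6.3, 3.4, 12.7]
grip_width: 0.0001
finger_force: 6.1
t 9.25 u,v,z mm [57.9  1.4 33.8] tool in router
 [[-1.    -0.001 -0.003]
 [-0.001  1.    -0.   ]
 [ 0.003 -0.    -1.   ]] F [-7.08 -1.02 12.67] grip 8.426230172346324e-05
[array([ 0.60075216, -0.07055984,  0.        ])]
```

The steady ~7 N after ~18 mm of travel fits the panel being at its stop with the finger slipping on it. I'll lift off and check.

```bash

python3 -m inch '[[0,0,-0.002,0,0,0,1],[0,0,-0.01,0,0,0,1],[0,0,-0.03,0,0,0,1],[0,0,-0.04,0,0,0,1],[0,0,-0.04,0,0,0,1]]'
python3 -m inch '[[0.05,0,-0.03,0,0,0,1],[0.05,0,0,0,0,0,1],[0.05,0,0,0,0,0,1],[0.05,0,0,0,0,0,1],[0,0,0,0,0,0,1]]'
python3 - <<'E'
from h import *
where()
a=grab_frame('scene');b=grab_frame('top')
for l,z in dict(router=0,hinge_axis=.032,lip=.0385,ridge=.035,cup=0,adapter=0,coupler=0).items():
  for c in['scene','top']:
    q=landmark_of(l,c)
    if q:
      p=atz(c,q[0]['xy'],z);d=p-H;print(l,c,np.round(p,3),'u',round(d[0]*np.cos(YAW)+d[1]*np.sin(YAW),4))
A=cv2.resize(a[180:320,140:320],(400,311),interpolation=2);B=cv2.resize(b[130:285,270:470],(400,310),interpolation=2)
cv2.imwrite('pics/h.png',np.hstack([A[:310],B])[:,:,::-1])
E
```

```text
clock: 10.0
position: [0.608, -0.0682, 0.1574]
tool_rot: [-3.141, -0.001, 2.511]
force: [0.7, -0.0, 0.5]
grip_width: -0.0001
finger_force: 0.0
clock: 10.5
position: [0.4483, 0.0487, 0.1819]
tool_rot: [-3.141, -0.003, 2.515]
force: [0.1, -0.1, -0.4]
grip_width: 0.0001
finger_force: 0.0
t 10.5 u,v,z mm [-139.     0.8  181.9] tool in router
 [[-1.    -0.006 -0.003]
 [-0.006  1.    -0.   ]
 [ 0.003 -0.    -1.   ]] F [ 0.19 -0.03 -0.4 ] grip 6.769921083596795e-05
router scene [ 0.601 -0.076  0.   ] u 0.0578
router top [ 0.6   -0.066  0.   ] u 0.0514
hinge_axis scene [ 0.557 -0.03   0.032] u -0.0043
hinge_axis top [ 0.557 -0.044  0.032] u 0.0034
lip scene [ 0.628 -0.093  0.039] u 0.0895
lip top [ 0.638 -0.09   0.038] u 0.0962
ridge scene [ 0.619 -0.079  0.035] u 0.074
ridge top [ 0.624 -0.086  0.035] u 0.0823
cup scene [0.738 0.106 0.   ] u 0.0614
cup top [0.743 0.099 0.   ] u 0.0692
adapter scene [ 0.488 -0.254  0.   ] u 0.0716
adapter top [ 0.484 -0.254  0.   ] u 0.0684
coupler scene [ 0.712 -0.122  0.   ] u 0.1745
coupler top [ 0.707 -0.126  0.   ] u 0.1736
```

View pics/h.png

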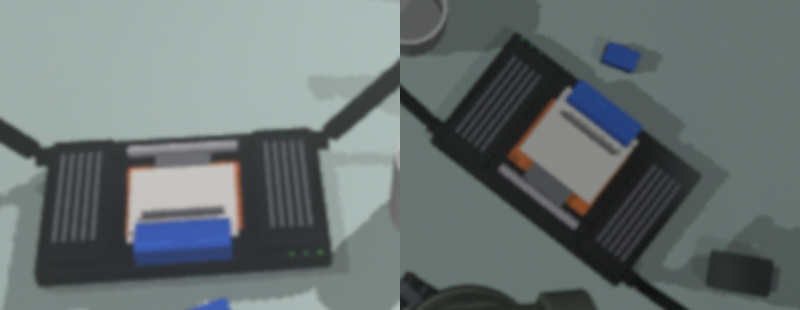

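The cover stays shut under the lip after release, and the router and bystanders have not moved. I still need to confirm the slide depth against the 14 mm limit, using a brightness profile along the centreline.

```bash
python3 - <<'E'
from h import *
b=grab_frame('top');K,D,P=cam('top');W=np.linalg.inv(P)
x=np.array([np.cos(YAW),np.sin(YAW),0]);y=np.array([-x[1],x[0],0])
g=[]
us=np.arange(-10,125,2)
for u in us:
    acc=[]
    for v in np.arange(-25,26,5):
        p=H+x*u/1000+y*v/1000+[0,0,.037]
        q=cv2.projectPoints(p[None],cv2.Rodrigues(W[:3,:3])[0],W[:3,3],K,D)[0][0,0]
        acc.append(cv2.getRectSubPix(b,(1,1),tuple(map(float,q)))[0,0])
    g.append(np.mean(acc,0))
for u,c in zip(us,g):print(u,c.round().astype(int),end=' ; ')
E
```

```text
-10 [32 34 34] ; -8 [42 44 44] ; -6 [68 69 71] ; -4 [94 95 99] ; -2 [107 108 112] ; 0 [104 105 109] ; 2 [89 91 94] ; 4 [74 75 78] ; 6 [67 69 71] ; 8 [68 70 72] ; 10 [71 71 73] ; 12 [76 73 74] ; 14 [79 74 74] ; 16 [81 75 74] ; 18 [81 75 74] ; 20 [81 75 74] ; 22 [84 79 77] ; 24 [97 93 91] ; 26 [118 118 115] ; 28 [133 134 129] ; 30 [137 138 134] ; 32 [137 139 134] ; 34 [137 139 134] ; 36 [137 139 134] ; 38 [137 139 134] ; 40 [137 139 134] ; 42 [137 139 134] ; 44 [137 139 134] ; 46 [137 139 134] ; 48 [137 139 134] ; 50 [137 139 134] ; 52 [137 139 134] ; 54 [137 139 134] ; 56 [137 139 134] ; 58 [137 138 134] ; 60 [137 139 134] ; 62 [137 139 134] ; 64 [137 138 134] ; 66 [137 139 134] ; 68 [137 139 134] ; 70 [137 139 134] ; 72 [137 138 134] ; 74 [137 139 134] ; 76 [135 137 132] ; 78 [125 126 123] ; 80 [102 104 102] ; 82 [82 84 85] ; 84 [81 83 84] ; 86 [95 96 95] ; 88 [112 114 110] ; 90 [125 126 123] ; 92 [120 123 125] ; 94 [ 90  98 116] ; 96 [ 54  69 108] ; 98 [ 36  58 108] ; 100 [ 35  60 115] ; 102 [ 36  63 122] ; 104 [ 36  65 125] ; 106 [ 37  65 125] ; 108 [ 37  65 125] ; 110 [ 36  65 125] ; 112 [ 37  65 126] ; 114 [ 37  66 126] ; 116 [ 37  66 126] ; 118 [ 37  66 126] ; 120 [ 39  66 124] ; 122 [ 49  72 118] ; 124 [ 66  82 105] ;
```

The panel's rear edge is at 26 mm and the ridge centre at 83 mm from the hinge, so the slide is about 17–18 mm. The panel is fully tucked.

```bash
python3 -c "
from workcell import bot
print(bot.job_done())"
```

```text
the job is handed in; nothing more can be done
None
```

The cover is flat and held by the lip alone, with the panel slid out about 17–18 mm. The router, cup, adapter and coupler showed no visible movement, and I handed the job in; it returned no verdict.

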